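Time and pin the drive pulley of a bench labelling machine

ROBOT

A 7-joint arm with a two-finger parallel gripper is mounted at the origin on a cart in front of the work surface, level with it; the furniture and walls round the work are solid. World frame = base frame: x ahead of the robot, y to its left, z up, the work surface at z = 0. Lengths are in mm, angles in rad, forces in N, time in s.
With the tool pointing down it reaches from about 400 to 875 mm from the base axis. Payload 4.4 kg.
Tool frame: the origin (TCP) lies midway between the tips of the shut fingers; the grasp point (between the pads) lies ctrl.grip_depth behind it (ctrl.grip_depth is the distance from the TCP to the grasp point, in mm); z points along the fingers, y is the line along which they close (so a half turn about z gives the same grasp; the last joint's range is limited). The gripper opens to 85 mm and grips with 20 to 120 N. Pads are 22 mm wide; open, the fingers measure 114 mm over their backs; the gripper's body (76 mm by 85 mm) begins 54 mm behind the grasp point. The pads swing forward as they close: fully open they stand 13 mm farther back than shut.
Start: joints at [-1.412, 0.628, 0.038, 1.517, -0.027, 0.996, -0.02], TCP at [144.867, 633.665, 231.313] pointing down, gripper open.
Joint ranges: [-3.06, 3.06], [-0.37, 2.12], [-1.25, 1.32], [0.18, 2.47], [-1.1, 4.24], [0.23, 1.98], [-2.94, 2.94]. Speed limits (rad/s): [2.57, 2.57, 3.14, 3.14, 3.14, 3.14, 3.14].

INTERFACE

Orientations are given as [roll, pitch, yaw] about the fixed x, y, z axes, in that order (R = Rz(yaw) Ry(pitch) Rx(roll)).
In Python, from cell import ctrl gives the robot as it stands.
- The arm moves only by the tool carry_out, never from a script. Its argument "deltas" is one flat list of numbers, 7 for each row, row after row: the turn, a rotation vector about the tool's x, y, z in degrees, then the shift along the tool's x, y, z in m, then the closure, from -1 (fully open) to 1 (shut). In form: [wx, wy, wz, dx, dy, dz, claw, wx, wy, wz, dx, dy, dz, claw, ...]. A call has 1 to 12 rows; each row shifts and turns the commanded pose from where the row before left it, along the tool's axes as they then stand; what a row does not reach is not made up. A row lasts 1/8 s, in which the tool goes at most 62.5 mm and 10.7 degrees, less where a joint would pass 70% of its speed; a pose out of reach is approached as far as the arm can. A call with a gripper value outside its range is refused whole. The fingers move at their own pace and stop on an object; the grip force is fixed at half the most. Time passes only in rows, so rows that do not move let the fingers close. It gives the time, the measured TCP pose, the force, the opening and the grip force at its end, in the units of the state.
- ctrl.read_state(): the state, without advancing time (a new reading comes with each control period).
- ctrl.get_image(name): name is "side" or "top"; returns the picture (480x640x3 uint8, red, green, blue); there is no depth.
- ctrl.calibration(name): a dict with "mtx" (3x3 intrinsics, pixels), "R" (3x3) and "t" (3): a world point X has camera coordinates R X + t. Camera axes: x right, y down, z forward; pixel columns grow to the right and rows downward; lengths in mm; the calibration is good to about 2 mm. A picture is of the moment at which its call begins. calibration takes no time and is no camera call.
- ctrl.finish_job(): hands the job in; it is judged then, once.
The state is a dict: "clock": time; "qpos": joint angles; "qd": joint speeds; "tau": joint torques, N m; "eef_pos": TCP position; "tool_rot": TCP orientation; "force": force on the tool from outside, world axes, zero at the start; "torque": the same for the moment, N m; "width": finger opening in mm; "gripper_force": force on a finger pad.
Only numpy, scipy, OpenCV 4.12 (cv2) and the standard library are available. Lean on these libraries where they do the work, as an engineer would, in place of code of your own. Each camera call takes 0.05 s, during which the arm holds its last target. There are 200 camera calls.

TASK

The cover and belt of the labelling machine are off for a new belt; first the big toothed pulley has to be set to time and pinned. Turn it anticlockwise by its rim until the long line of its engraved mark faces the fixed pointer, and leave it there. Then take the round-headed timing pin from the wooden block, put it through the pulley's hole and, pressing only lightly, feel on anticlockwise while the arc of the mark passes the pointer, until the pin drops into the hole in the deck; seat it fully home, standing straight, and let go. Never force the pin, and leave everything else where it is.

Things in the scene. Friction and masses are not known exactly. Their poses are not given: they have to be found in the camera images.
- labeller: Bench labelling machine, fixed to the counter: grey casing 280 x 240 mm with a bare steel deck 55 mm above the counter; big toothed pulley towards its front (own -x side), motor hood (deck + 50 mm) and label reel at its back, two guide posts (deck + 36 mm) along its left edge. Origin: centre of the underside; z up. Left of it (y over 0.35) a till and a fax, taller than 0.25 m: pass over them.
- pulley_axis (a point): Point on the pulley's vertical axis, at the height of the rim's top face (85 mm above the counter).
- pulley (a joint): Angle of the big pulley about its vertical axis, rad; grows anticlockwise seen from above. It turns stiffly (friction about 0.15 N m, 2.5 N at the rim), has no spring and stays where it is left. Its zero is arbitrary: go by mark, pointer and feel.
- timing_mark (a point): Middle of the long line of the engraved mark, 64 mm from the axis on the rim's top: a white radial line 12 x 3 mm, with a thin white arc of 0.3 rad running clockwise from it to a short end line. Dark steel pulley, 142 mm over the teeth; rim wall 12 mm (radius 58 to 70), top 30 mm above the deck; open inside, so the rim can be pinched from above; arms 14 mm below its top, hub radius 16.
- pulley_hole (a point): Mouth of the timing hole, level with the rim's top, 44 mm from the axis, a quarter turn anticlockwise of the mark: 11.2 mm wide, 24 mm deep, 2 mm countersink, in a 26 mm square boss that fills the space between hub and rim. The deck is 30 mm below this mouth; its own hole, hidden under the pulley, is 11 mm wide and as far from the axis.
- pointer: Fixed steel pointer, 32 mm tall, on the deck just outside the rim. Origin on the pulley axis at deck height; own x axis runs from the pulley axis through the pointer's tip, so the line faces it when its y in this frame is 0. Its clamp has play: the pulley's hole comes over the deck's hole somewhere 0.08 to 0.25 rad (3.5 to 11 mm at the hole) further anticlockwise.
- pointer_tip (a point): Tip of the pointer, 73.5 mm from the pulley axis, 2 mm below the level of the rim's top face.
- timing_pin: Loose steel timing pin, 90 g, in one of the two holes of the wooden block: shank 10 mm thick and 43 mm long, then a shoulder 18 mm wide, then a round ringed grip 20 mm thick from 47 to 81 mm above the tip. Origin: centre of the tip; z along the pin to the grip. Over 40 N between it and the machine spoils it.
- pin_tip (a point): Centre of the pin's end (nose chamfered 1 mm). Resting on the deck through the pulley's hole, the shoulder is 13 mm above the pulley; fully home, the tip is 43 mm below the mouth of the pulley's hole, 13 mm deep in the deck. Pushed sideways in the pulley's hole (about 4 N) the pin carries the pulley round.
- tool_block: Wooden block 50 x 120 x 50 mm, fixed, with two upright holes 11 mm wide and 46 mm deep, 60 mm apart along its own y; pins stand in them on their shoulders, tips 7 mm above the counter. Origin: centre of the underside.
- tee_key: Tee-handled key with the same shank, cross bar 64 mm long; stands in the other hole of the block. Not needed.
- screwdriver: Screwdriver, 184 mm, lying right of the machine. Bystander.
- label_gun: Blue hand labeller, 154 mm long, 118 mm tall, standing near the left front. Bystander.
- tape_roll_0: Roll of tape, 96 mm wide, 24 mm high, lying at the front right. Bystander.
- keys: Bunch of keys lying at the right. Bystander.
- marker_1: Marker pen, 132 mm, lying before the machine. Bystander.
- glue_stick: Glue stick, 88 mm tall, 26 mm wide, standing at the right. Bystander.
There are look-alikes about, which are no part of the job. Leave any green or red look-alike of the timing_pin alone.

How it is judged (in metres and radians):
On the way, in this order (a step that is already met when the one before it is completed fails the run):
1. the pulley is turned by its rim (contact force between the fingers and labeller above 1 N and horizontal distance between the grasp point and pulley_axis above 0.045 m and velocity of joint pulley above 0.02 rad/s).
2. the long line of the mark faces the pointer (within 4 mm at the rim), the pulley is at rest and the pin has not yet been put to it (y of timing_mark in the frame of pointer between -0.004 and 0.004 m and x of timing_mark in the frame of pointer above 0.05 m and velocity of joint pulley between -0.05 and 0.05 rad/s and distance between pin_tip and pulley_hole above 0.08 m and contact force between the fingers and labeller below 0.5 N), for 0.2 s.
3. the pin is fully home through the pulley in the deck (z of pin_tip in the frame of pulley_hole below -0.04 m and horizontal distance between pin_tip and pulley_hole below 0.003 m and angle between timing_pin's own z axis and vertical below 0.06 rad), for 0.2 s.
At the end, for the whole second after the job is handed in: The pin stands upright through pulley and deck, tip at least 40 mm below the mouth of the pulley's hole (43 is fully home) and within 3 mm of its centre line; the line is 0 to 20 mm (2 mm short allowed) past the pointer's line, so the arc faces it; pulley and pin at rest, gripper off the pin (all of step 3 and y of timing_mark in the frame of pointer between -0.002 and 0.02 m and x of timing_mark in the frame of pointer above 0.05 m and velocity of joint pulley between -0.05 and 0.05 rad/s and linear speed of timing_pin below 0.02 m/s and distance between pin_tip and the grasp point above 0.09 m); the robot touches nothing.
It fails at once if the pin is forced: more than 40 N between it and the machine (contact force between timing_pin and labeller above 40 N).
It fails at once if another thing is shoved more than 30 mm out of place (distance of any of tee_key, screwdriver, label_gun, tape_roll_0, keys, marker_1, glue_stick from where it was at the start of the episode above 0.03 m).
It also fails if it takes over 72 s, if anything falls off the work surface, if the arm or the gripper's body presses on something with over 40 N, if the wrist force passes 120 N, or if a joint passes its speed limit or range.

## Working session

There is one attempt and no reset: what is moved stays moved. The work goes in short steps, Python scripts to look and compute and a tool call to move; the robot and the scene stay as the last step left them, time stands still between calls to the robot, and variables do not carry over. Pictures are saved under pics/ and viewed, at most 10 in all, crops included, and the job is handed in when it is done.

Besides the shell and the picture viewer there is one more tool, called after ">>>" as name(argument=value, ...), one argument or row to a line, values as JSON. carry_out: Moves the arm, as the interface text tells. Its arguments: {"type":"object","properties":{"deltas":{"type":"array"}},"required":["deltas"]}

```bash
mkdir -p pics; ls; python3 - <<'E'
from cell import ctrl
import cv2
s=ctrl.read_state(); print({k:s[k] for k in('clock','eef_pos','tool_rot','force','width')}, ctrl.grip_depth)
for n in('side','top'):
    cv2.imwrite(f'pics/{n}0.png',ctrl.get_image(n)[:,:,::-1]); c=ctrl.calibration(n); print(n,c)
E
```

```text
pics
{'clock': 0.0, 'eef_pos': array([144.71777878, 633.02030105, 230.37164965]), 'tool_rot': array([-3.13962646e+00,  3.28932291e-05,  2.91681791e+00]), 'force': array([-0.15603789,  0.05904744,  0.8145184 ]), 'width': 85.6526966098852} 18.700000000000003
side {'mtx': array([[617.95085043,   0.        , 316.83924169],
       [  0.        , 617.95085043, 232.0120097 ],
       [  0.        ,   0.        ,   1.        ]]), 'R': array([[ 0.86637918, -0.49938563,  0.00105504],
       [-0.29444311, -0.51253053, -0.80660753],
       [ 0.40334895,  0.69851732, -0.59108644]]), 't': array([-506.01267143,  194.95519325, 1157.65395537])}
top {'mtx': array([[585.69952084,   0.        , 321.79167561],
       [  0.        , 585.69952084, 241.39479369],
       [  0.        ,   0.        ,   1.        ]]), 'R': array([[-0.0211683 , -0.99964327, -0.01628612],
       [-0.99559094,  0.02256581, -0.09104647],
       [ 0.0913815 ,  0.01428701, -0.99571346]]), 't': array([ -29.77344144,  533.86251541, 1606.3648553 ])}
```

View pics/side0.png

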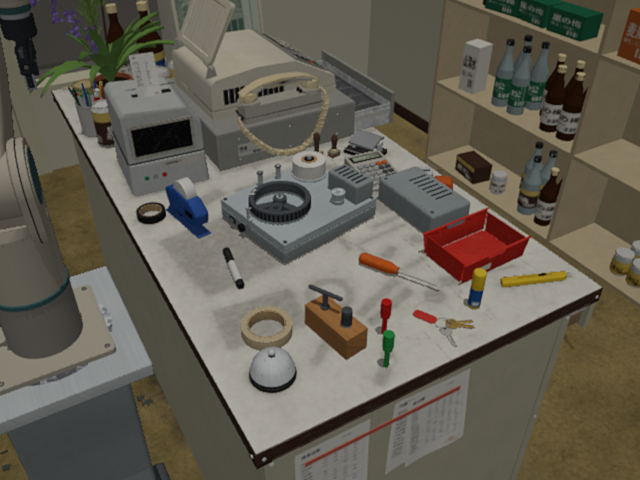

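View pics/top0.png

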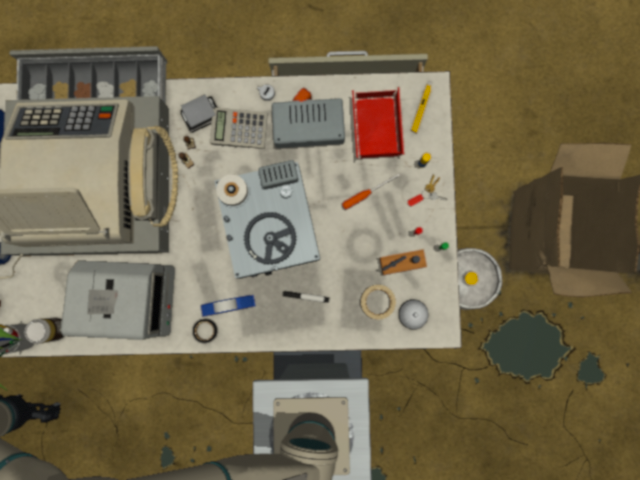

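Side: pulley near (280,200), block with pin near (347,316) and key at (325,298). Top: pulley (270,238), pin (416,259). Enlarging both together.

```bash
python3 - <<'E'
import cv2,numpy as np
a=cv2.imread('pics/side0.png');b=cv2.imread('pics/top0.png')
def z(i,x,y,w,h,s): 
    return cv2.resize(i[y:y+h,x:x+w],None,fx=s,fy=s,interpolation=cv2.INTER_CUBIC)
p=z(a,235,165,90,70,8.8)[:600,:800];cv2.imwrite('pics/c1.png',cv2.resize(p,(792,600)) if 0 else z(a,236,168,90,66,8))
q=np.hstack([z(b,236,202,66,70,8)]);cv2.imwrite('pics/c2.png',q)
r=np.hstack([z(a,300,280,75,80,5),z(b,375,235,80,80,5)]);cv2.imwrite('pics/c3.png',r)
E
```

```text
(no output)
```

View pics/c1.png

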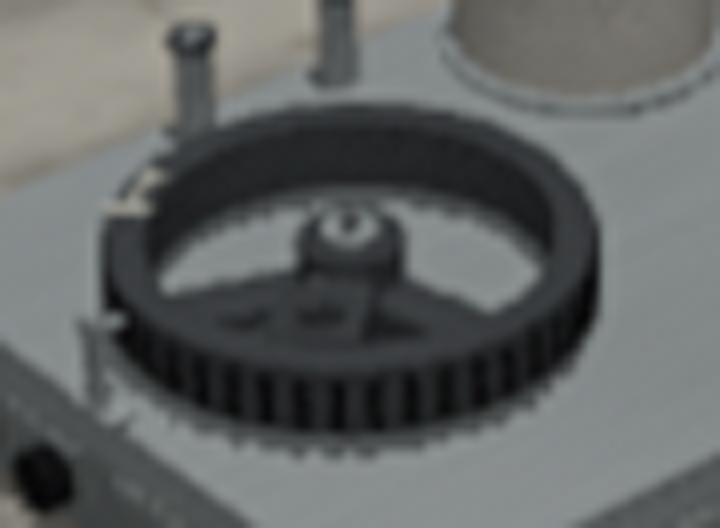

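View pics/c2.png

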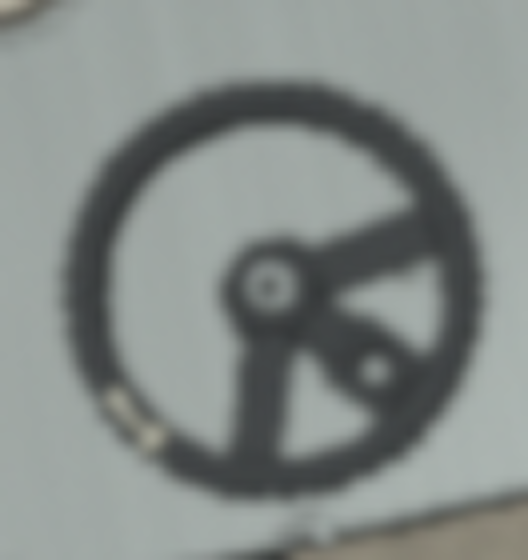

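View pics/c3.png

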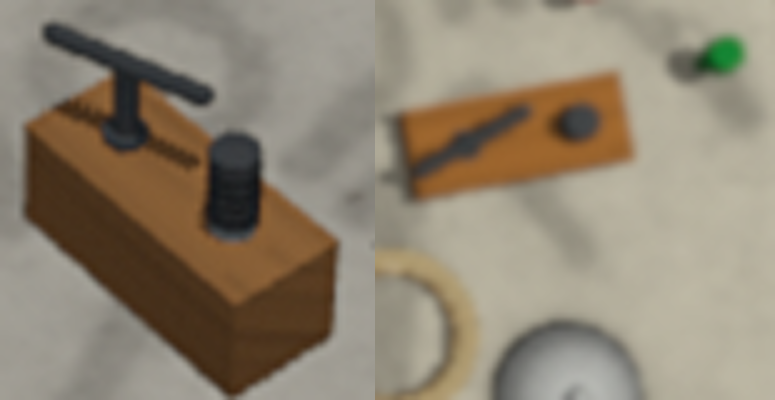

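Readings (crop px): hub screw c1 (347,228) / c2 (268,288); long line c2 (150,437), end line (118,400); hole c2 (375,370); pointer tip c1 (125,320), c2 (305,520). Pin head top: side crop (235,148), top crop (580,120).

```bash
cat > geo.py <<'E'
import numpy as np,cv2
from cell import ctrl
from scipy.optimize import least_squares
C={n:ctrl.calibration(n) for n in('side','top')}
def proj(n,X):
    c=C[n];p=(np.atleast_2d(X)@c['R'].T+c['t'])@c['mtx'].T;return p[:,:2]/p[:,2:]
def px(p,o,s): return (np.atleast_2d(p)+.5)/s-.5+o
def atz(n,u,z):
    c=C[n];d=np.linalg.solve(c['mtx'],[u[0],u[1],1]);d=c['R'].T@d;o=-c['R'].T@c['t'];return o+d*(z-o[2])/d[2]
def tri(us,ut):
    P=[C[n]['mtx']@np.c_[C[n]['R'],C[n]['t']] for n in('side','top')]
    h=cv2.triangulatePoints(*P,np.float64(us).reshape(2,1),np.float64(ut).reshape(2,1));return (h[:3]/h[3]).ravel()
E
python3 - <<'E'
from geo import *
np.set_printoptions(precision=1,suppress=True)
s1=lambda p:px(p,(236,168),8);t2=lambda p:px(p,(236,202),8)
print('hub',tri(s1((347,228))[0],t2((268,288))[0]))
S=s1([(103,232),(600,235),(345,103),(350,370)]);T=t2([(66,290),(482,290),(270,82),(275,495)])
def dist(n,P,X,r):
    a=np.linspace(0,2*np.pi,721);c=proj(n,np.c_[X[0]+r*np.cos(a),X[1]+r*np.sin(a),0*a+X[2]])
    return [np.linalg.norm(c-p,axis=1).min()for p in P]
def sd(n,P,X,r): # signed radial: compare px radius along ray from centre
    a=np.linspace(0,2*np.pi,721);c=proj(n,np.c_[X[0]+r*np.cos(a),X[1]+r*np.sin(a),0*a+X[2]]);o=proj(n,X)[0];th=np.unwrap(np.arctan2(*(c-o).T[::-1]))
    out=[]
    for p in P:
        t=np.arctan2(*(p-o)[::-1]);k=np.argmin(abs(np.angle(np.exp(1j*(th-t)))));out.append(np.linalg.norm(p-o)-np.linalg.norm(c[k]-o))
    return out
for ns in (['side','top'],['side'],['top']):
  for zf in (0,1):
    if zf==1 and len(ns)<2: continue
    f=lambda x:np.concatenate([sd(n,{'side':S,'top':T}[n],[x[0],x[1],x[2] if zf else 85],70.5) for n in ns])
    r=least_squares(f,[500,100,85]);print(ns,zf,r.x,r.fun)
for nm,p in dict(line=(150,437),end=(118,400),hole=(375,370),ptr=(305,520)).items(): print(nm,atz('top',t2(p)[0],85))
for nm,p in dict(end=(130,208),line=(150,182),ptr=(125,320),hole=(320,315)).items(): print('side',nm,atz('side',s1(p)[0],85))
print('ptr tri',tri(s1((125,320))[0],t2((305,520))[0]))
a=lambda p:px(p,(300,280),5)[0];b=lambda p:px(np.array(p)-[375,0],(375,235),5)[0]
print('pinhead',tri(a((235,148)),b((580,120))),'topz81+7',atz('side',a((235,148)),88),atz('top',b((580,120)),88))
for p,q in [((25,127),(403,112)),((337,243),(632,157)),((237,305),(415,197)),((128,75),(618,75))]: print('blk',atz('side',a(p),50),atz('top',b(q),50))
E
```

```text
hub [541.8  99.2  81.6]
['side', 'top'] 0 [541.4  95.4  85. ] [-0.5  0.1 -1.1  0.5  0.4 -0.8 -0.4 -0.2]
['side', 'top'] 1 [542.1  97.2  81.6] [-0.3  0.1 -0.3 -0.4 -0.1 -0.2 -0.5 -0. ]
['side'] 0 [540.4  92.5  85. ] [-0.3 -0.3 -0.4 -0.3]
['top'] 0 [541.1  97.   85. ] [-0.2 -0.2 -0.3 -0.3]
line [491.8 139.2  85. ]
end [504.5 149.8  85. ]
hole [512.6  63.5  85. ]
ptr [462.9  87.6  85. ]
side end [491.3 134.2  85. ]
side line [502.1 143.8  85. ]
side ptr [466.   83.4  85. ]
side hole [513.4  59.   85. ]
ptr tri [465.2  86.9  83. ]
pinhead [ 476.3 -291.8   83.4] topz81+7 [ 473.9 -296.    88. ] [ 475.6 -290.9   88. ]
blk [ 434.4 -213.8   50. ] [ 484.4 -200.3   50. ]
blk [ 501.8 -322.3   50. ] [ 457.1 -323.9   50. ]
blk [ 454.6 -330.1   50. ] [ 437.9 -205.4   50. ]
blk [ 482.4 -208.1   50. ] [ 502. -318.   50.]
```

>>> carry_out(
  deltas=[0, 0, 0, 0, 0, -0.05, -1, 0, 0, 0, 0, 0, -0.05, -1, 0, 0, 0, 0, 0, -0.05, -1, 0, 0, 0, 0, 0, -0.05, -1, 0, 0, 0, -0.04, -0.033, 0, -1, 0, 0, 0, -0.04, -0.033, 0, -1, 0, 0, 0, -0.04, -0.033, 0, -1, 0, 0, 0, -0.04, -0.033, 0, -1, 0, 0, 0, -0.04, -0.033, 0, -1, 0, 0, 0, -0.04, -0.033, 0, -1, 0, 0, 0, -0.04, -0.033, 0, -1, 0, 0, 0, -0.04, -0.033, 0, -1],
)

```text
clock: 1.6
eef_pos: [398.6, 303.4, 431.1]
tool_rot: [-3.141, -0.0, 2.917]
force: [1.3, -0.2, 0.4]
width: 85.2
gripper_force: 0.0
```

```bash
cat > plan.py <<'E'
import sys
from geo import *
from scipy.spatial.transform import Rotation as R
np.set_printoptions(precision=3,suppress=True)
def st():
    s=ctrl.read_state();return s,R.from_euler('xyz',s['tool_rot'])
def to(x,y,z,yaw,n=1):
    s,r=st();g=R.from_euler('xyz',[180,0,yaw],degrees=True)
    print('t',round(s['clock'],2),'pos',s['eef_pos'],'rpy',np.degrees(s['tool_rot']),'F',s['force'],'w',s['width'],s['gripper_force'])
    print('q',s['qpos'])
    print('rot',(r.inv()*g).as_rotvec(degrees=True),'shift m',r.inv().apply(np.array([x,y,z])-s['eef_pos'])/1000,'/after rot',g.inv().apply(np.array([x,y,z])-s['eef_pos'])/1000)
if __name__=='__main__': to(*map(float,sys.argv[1:]))
E
python3 plan.py 590.5 55 430 50
```

```text
t 1.6 pos [398.604 303.374 431.083] rpy [-179.985   -0.019  167.124] F [ 1.252 -0.227  0.373] w 85.24733594305759 0.0
q [-0.852  0.239  0.191  1.599 -0.047  1.309  0.692]
rot [ -0.029   0.003 117.124] shift m [-0.242 -0.199  0.001] /after rot [-0.067  0.307  0.001]
```

>>> carry_out(
  deltas=[0, 0, 0, -0.048, -0.04, 0, -1, 0, 0, 0, -0.048, -0.04, 0, -1, 0, 0, 0, -0.048, -0.04, 0, -1, 0, 0, 0, -0.048, -0.04, 0, -1, 0, 0, 0, -0.048, -0.04, 0, -1, 0, 0, 10, 0, 0, 0, 0, 0, 0, 10, 0, 0, 0, 0, 0, 0, 10, 0, 0, 0, 0, 0, 0, 10, 0, 0, 0, 0, 0, 0, 10, 0, 0, 0, 0, 0, 0, 10, 0, 0, 0, 0, 0, 0, 10, 0, 0, 0, 0],
)

```text
clock: 3.1
eef_pos: [587.1, 56.6, 430.8]
tool_rot: [-3.141, -0.0, 1.689]
force: [0.7, 0.4, -0.4]
width: 42.5
gripper_force: 0.0
```

>>> carry_out(
  deltas=[0, 0, 10, 0, 0, 0.04, 0, 0, 0, 10, 0, 0, 0.04, 0, 0, 0, 10, 0, 0, 0.05, 0, 0, 0, 10, 0, 0, 0.05, 0, 0, 0, 7, 0, 0, 0.05, 0, 0, 0, 0, 0, 0, 0.03, 0, 0, 0, 0, 0, 0, 0.02, 0],
)

```text
clock: 3.98
eef_pos: [586.1, 56.7, 149.0]
tool_rot: [-3.139, 0.002, 0.875]
force: [-1.0, 0.2, 0.3]
width: 42.7
gripper_force: 0.0
```

```bash
python3 plan.py 590.5 55 78 50
```

```text
t 3.98 pos [586.133  56.73  149.015] rpy [-179.88     0.138   50.131] F [-0.994  0.19   0.265] w 42.72770684945417 0.0
q [-0.542  0.738  0.661  1.783 -0.591  0.833 -0.289]
rot [-0.12   0.139  0.13 ] shift m [0.002 0.005 0.071] /after rot [0.001 0.004 0.071]
```

>>> carry_out(
  deltas=[0, 0, 0, 0.0015, 0.0045, 0.02, 0, 0, 0, 0, 0, 0, 0.02, 0, 0, 0, 0, 0, 0, 0.02, 0, 0, 0, 0, 0, 0, 0.014, 0, 0, 0, 0, 0, 0, 0, 0],
)

```text
clock: 4.6
eef_pos: [591.1, 54.7, 76.2]
tool_rot: [-3.14, 0.001, 0.875]
force: [0.3, 0.3, 0.2]
width: 42.7
gripper_force: 0.0
```

>>> carry_out(
  deltas=[0, 0, 0, 0, 0, 0, 1, 0, 0, 0, 0, 0, 0, 1, 0, 0, 0, 0, 0, 0, 1, 0, 0, 0, 0, 0, 0, 1],
)

```text
clock: 5.1
eef_pos: [588.7, 57.3, 77.9]
tool_rot: [-3.134, 0.001, 0.877]
force: [-7.3, 2.6, 7.1]
width: 8.9
gripper_force: 58.9
```

```bash
python3 plan.py 590.5 55 75 50
```

```text
t 5.1 pos [588.657  57.299  77.894] rpy [-179.574    0.031   50.263] F [-7.34   2.563  7.144] w 8.878985343545677 58.85887920856476
q [-0.487  0.831  0.576  1.815 -0.675  0.709 -0.22 ]
rot [-0.426  0.032  0.263] shift m [-0.001  0.003  0.003] /after rot [-0.001  0.003  0.003]
```

>>> carry_out(
  deltas=[0, 0, -4, 0.0044, -0.00015, 0, 1, 0, 0, -4, 0.0044, -0.00015, 0, 1, 0, 0, -4, 0.0044, -0.00015, 0, 1, 0, 0, -4, 0.0044, -0.00015, 0, 1, 0, 0, -4, 0.0044, -0.00015, 0, 1, 0, 0, -4, 0.0044, -0.00015, 0, 1, 0, 0, 0, 0, 0, 0, 1, 0, 0, 0, 0, 0, 0, 1],
)

```text
clock: 6.1
eef_pos: [601.0, 79.9, 77.9]
tool_rot: [-3.135, -0.001, 1.295]
force: [-6.5, 2.6, 5.6]
width: 8.6
gripper_force: 58.7
```

```bash
python3 plan.py 590.5 55 75 74; python3 - <<'E'
from geo import *
a=ctrl.get_image('side')[:,:,::-1];b=ctrl.get_image('top')[:,:,::-1]
def z(i,x,y,w,h,s): return cv2.resize(i[y:y+h,x:x+w],None,fx=s,fy=s,interpolation=cv2.INTER_CUBIC)
cv2.imwrite('pics/d.png',np.hstack([z(a,236,160,66,86,6),z(b,236,200,66,86,6)]))
E
```

```text
t 6.1 pos [600.996  79.913  77.878] rpy [-179.627   -0.085   74.212] F [-6.46   2.584  5.563] w 8.641858326140444 58.74718487262726
q [-0.46   0.82   0.475  1.771 -0.556  0.694  0.049]
rot [-0.373 -0.085  0.212] shift m [-0.027 -0.003  0.003] /after rot [-0.027 -0.003  0.003]
```

View pics/d.png

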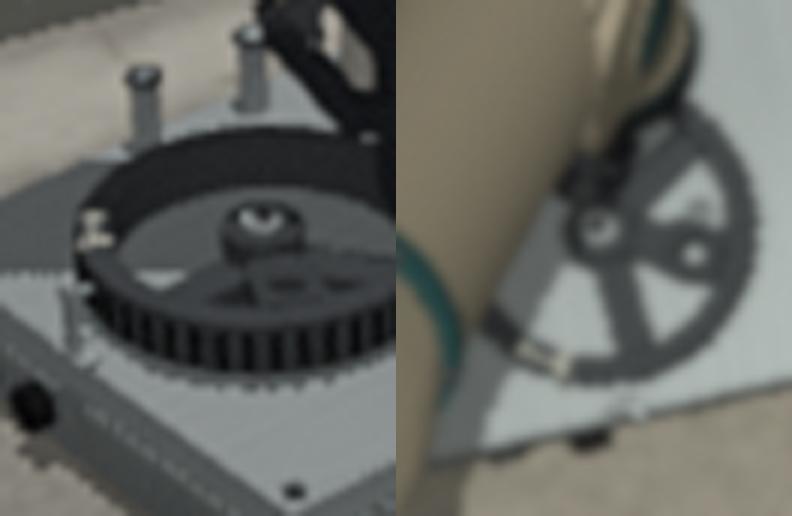

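Both views show the pulley turned: long line at crop (565,365) top and (100,240) side, pointer still ahead of it.

```bash
python3 - <<'E'
from geo import *
A=np.array([541.4,97.3])
for n,p,o,c in (('top',(565-396,365),(236,200),(541.1,97)),('top',(632-396,405),(236,200),(541.1,97)),('side',(98,242),(236,160),(540.4,92.5)),('side',(92,290),(236,160),(540.4,92.5))):
    X=atz(n,px(p,o,6)[0],85)[:2]-c;print(n,X,np.hypot(*X),np.degrees(np.arctan2(X[1],X[0]))%360)
E
```

```text
top [-61.18593749  17.03175506] 63.51220061757531 164.44489179344646
top [-79.682902   -12.63622478] 80.67861580598567 189.01100749825537
side [-60.00596039  17.79037521] 62.58764041711725 163.4861315745713
side [-75.48264072 -10.08724438] 76.1536706206078 187.61171576678174
```

>>> carry_out(
  deltas=[0, 0, -4, 0.0044, -0.00015, 0, 1, 0, 0, -4, 0.0044, -0.00015, 0, 1, 0, 0, -4, 0.0044, -0.00015, 0, 1, 0, 0, -4, 0.0044, -0.00015, 0, 1, 0, 0, -4, 0.0044, -0.00015, 0, 1, 0, 0, -3.6, 0.004, -0.00015, 0, 1, 0, 0, 0, 0, 0, 0, 1, 0, 0, 0, 0, 0, 0, 1, 0, 0, 0, 0, 0, 0, 0, 0, 0, 0, 0, 0, 0, 0, 0, 0, 0, 0, 0, 0, 0, 0, 0, 0, 0, 0, -0.01, 0],
)

```text
clock: 7.7
eef_pos: [605.5, 103.5, 87.1]
tool_rot: [-3.14, 0.0, 1.705]
force: [-0.3, -0.3, 0.0]
width: 42.6
gripper_force: 0.0
```

```bash
python3 plan.py 595 105 145 98
```

```text
t 7.7 pos [605.456 103.463  87.091] rpy [-179.925    0.012   97.704] F [-0.345 -0.298  0.006] w 42.59120803763018 0.0
q [-0.444  0.793  0.381  1.746 -0.43   0.687  0.305]
rot [-0.075  0.012 -0.296] shift m [ 0.003 -0.01  -0.058] /after rot [ 0.003 -0.01  -0.058]
```

>>> carry_out(
  deltas=[0, 0, 0, 0, 0, -0.045, 0, 0, 0, 0, 0, 0, -0.045, 0, 0, 0, 0, 0, 0, -0.045, 0, 0, 0, 0, -0.0468, -0.0227, 0, 0, 0, 0, 0, -0.0468, -0.0227, 0, 0, 0, 0, 0, -0.0468, -0.0227, 0, 0, 0, 0, 0, -0.0468, -0.0227, 0, 0, 0, 0, 0, -0.0468, -0.0227, 0, 0, 0, 0, 0, -0.0468, -0.0227, 0, 0, 0, 0, 0, -0.0468, -0.0227, 0, 0, 0, 0, 0, -0.0468, -0.0227, 0, 0],
)

```text
clock: 9.07
eef_pos: [475.7, -293.5, 223.2]
tool_rot: [3.14, 0.001, 1.705]
force: [0.5, -0.9, 0.3]
width: 42.6
gripper_force: 0.0
```

```bash
python3 plan.py 475.5 -292 60 98.5; python3 - <<'E'
from geo import *
a=ctrl.get_image('side')[:,:,::-1];b=ctrl.get_image('top')[:,:,::-1]
def z(i,x,y,w,h,s): return cv2.resize(i[y:y+h,x:x+w],None,fx=s,fy=s,interpolation=cv2.INTER_CUBIC)
cv2.imwrite('pics/e.png',np.hstack([z(a,240,165,40,65,9),z(b,250,205,48,65,9)]))
q=lambda p:px(p,(300,280),5)[0];w=lambda p:px(np.array(p)-[375,0],(375,235),5)[0]
print('bar',tri(q((128,65)),w((468,143))),'bar end',tri(q((208,98)),w((525,112))))
E
```

```text
t 9.07 pos [ 475.715 -293.478  223.163] rpy [179.937   0.04   97.71 ] F [ 0.508 -0.897  0.324] w 42.579598168729525 0.0
q [ 0.198  0.545  0.467  1.795 -0.309  0.873  0.942]
rot [ 0.063  0.041 -0.79 ] shift m [ 0.002 -0.     0.163] /after rot [0.001 0.    0.163]
bar [ 466.29224471 -232.43467863   80.97768801] bar end [ 481.96966525 -263.20107291   81.90184808]
```

View pics/e.png

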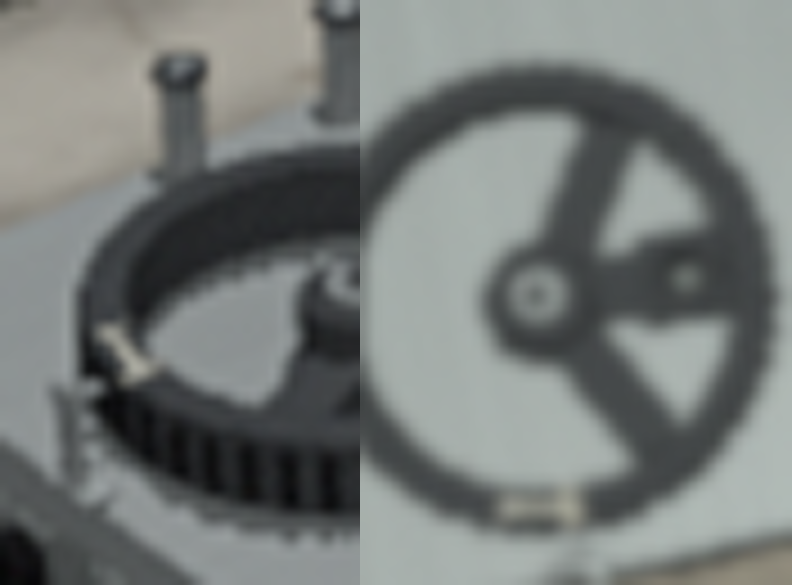

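Line at (572,508) top / (138,368) side; pointer tip about (580,550) top / (85,393) side; hole (686,278) top.

```bash
python3 - <<'E'
from geo import *
for n,p,o,c in (('top',(572-360,508),(250,205),(541.1,97)),('top',(580-360,548),(250,205),(541.1,97)),('side',(137,369),(240,165),(540.4,92.5)),('side',(85,393),(240,165),(540.4,92.5)),('top',(686-360,278),(250,205),(541.1,97))):
    X=atz(n,px(p,o,9)[0],85)[:2]-c;print(n,X,np.hypot(*X),np.degrees(np.arctan2(X[1],X[0]))%360)
E
```

```text
top [-63.30315794  -8.02664595] 63.81000588268354 187.22636626580024
top [-75.24798755 -10.24388694] 75.94206245571738 187.75230648254538
side [-64.17102092  -5.87600991] 64.43948648121095 185.2318680533843
side [-79.62428169  -9.08567792] 80.14097440303034 186.50968689630935
top [  4.62238372 -43.00757032] 43.255260215106546 276.13450840426214
```

>>> carry_out(
  deltas=[0, 0, -0.8, 0.0028, 0.0006, 0.04, 0, 0, 0, 0, 0, 0, 0.04, 0, 0, 0, 0, 0, 0, 0.04, 0, 0, 0, 0, 0, 0, 0.03, 0, 0, 0, 0, 0, 0, 0.013, 0, 0, 0, 0, 0, 0, 0, 0, 0, 0, 0, 0, 0, 0, 1, 0, 0, 0, 0, 0, 0, 1, 0, 0, 0, 0, 0, 0, 1, 0, 0, 0, 0, 0, 0, 1],
)

```text
clock: 10.42
eef_pos: [475.2, -289.6, 60.7]
tool_rot: [-3.141, 0.0, 1.718]
force: [-5.0, -1.2, 6.2]
width: 18.3
gripper_force: 58.3
```

```bash
python3 plan.py 475.5 -292 60 98.5
```

```text
t 10.43 pos [ 475.181 -289.622   60.711] rpy [-179.952    0.028   98.462] F [-5.008 -1.248  6.237] w 18.282693822679462 58.330788016319275
q [ 0.294  0.768  0.318  1.921 -0.448  0.522  1.068]
rot [-0.048  0.028 -0.038] shift m [-0.002 -0.     0.001] /after rot [-0.002 -0.     0.001]
```

>>> carry_out(
  deltas=[0, 0, 0, 0, 0, -0.03, 1, 0, 0, 0, 0, 0, -0.04, 1, 0, 0, 0, 0, 0, -0.05, 1, 0, 0, 0, 0, 0, -0.05, 1, 0, 0, 0, 0.0411, 0.0151, 0, 1, 0, 0, 0, 0.0411, 0.0151, 0, 1, 0, 0, 0, 0.0411, 0.0151, 0, 1, 0, 0, 0, 0.0411, 0.0151, 0, 1, 0, 0, 0, 0.0411, 0.0151, 0, 1, 0, 0, 0, 0.0411, 0.0151, 0, 1, 0, 0, 0, 0.0411, 0.0151, 0, 1, 0, 0, 0, 0.0411, 0.0151, 0, 1],
)

```text
clock: 11.92
eef_pos: [547.6, 56.0, 230.3]
tool_rot: [3.14, -0.0, 1.72]
force: [0.7, -0.7, -1.6]
width: 17.9
gripper_force: 59.0
```

>>> carry_out(
  deltas=[0, 0, 0, 0, 0, 0.04, 1, 0, 0, 0, 0, 0, 0.03, 1, 0, 0, 0, 0, 0, 0, 1],
)

```text
clock: 12.3
eef_pos: [545.7, 54.5, 158.3]
tool_rot: [-3.138, -0.0, 1.72]
force: [0.4, 0.9, -1.9]
width: 18.2
gripper_force: 59.0
```

```bash
python3 plan.py 546.2 53.9 145 98.5;python3 - <<'E'
from geo import *
a=ctrl.get_image('side')[:,:,::-1]
def z(i,x,y,w,h,s): return cv2.resize(i[y:y+h,x:x+w],None,fx=s,fy=s,interpolation=cv2.INTER_CUBIC)
cv2.imwrite('pics/f.png',z(a,245,130,90,100,6))
E
```

```text
t 12.3 pos [545.716  54.547 158.286] rpy [-179.801   -0.021   98.532] F [ 0.371  0.928 -1.94 ] w 18.23907387936771 58.96533250808716
q [-0.431  0.619  0.432  1.882 -0.376  0.724  0.366]
rot [-0.199 -0.021  0.032] shift m [-0.001  0.     0.013] /after rot [-0.001  0.     0.013]
```

View pics/f.png

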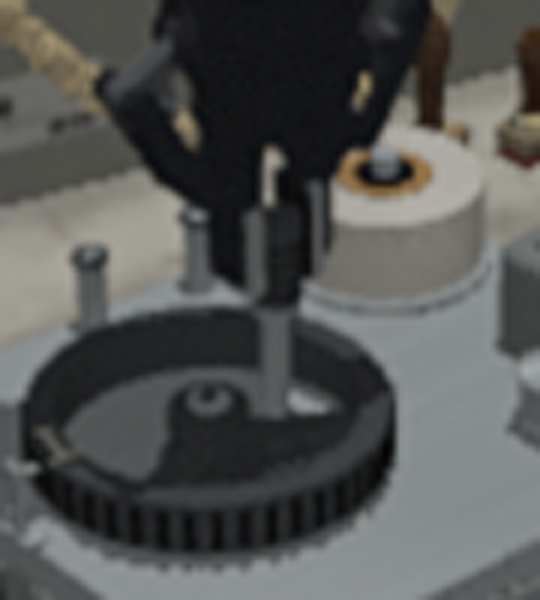

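```bash
python3 - <<'E'
from geo import *
for p in ((270,412),(280,300)):
    u=px(p,(245,130),6)[0]
    for z in (103,105,107): print(u,z,atz('side',u,z)-[-1.1,-5,0])
print(proj('side',[544.6,49.5,105]),proj('side',[544.6,49.5,147]))
E
```

```text
[289.58333333 198.25      ] 103 [544.97918416  54.83758639 103.        ]
[289.58333333 198.25      ] 105 [543.58547916  52.10099062 105.        ]
[289.58333333 198.25      ] 107 [542.19177415  49.36439485 107.        ]
[291.25       179.58333333] 103 [584.86951723 121.96926201 103.        ]
[291.25       179.58333333] 105 [583.36786335 119.05099845 105.        ]
[291.25       179.58333333] 107 [581.86620947 116.13273489 107.        ]
[[289.92461167 197.46532426]] [[289.44099813 181.01837634]]
```

>>> carry_out(
  deltas=[-0.2, 0, 0, -0.0007, 0.0004, 0.008, 1, 0, 0, 0, 0, 0, 0.006, 1, 0, 0, 0, 0, 0, 0.003, 1, 0, 0, 0, 0, 0, 0.002, 1, 0, 0, 0, 0, 0, 0.002, 1, 0, 0, 0, 0, 0, 0.001, 1, 0, 0, 0, 0, 0, 0, 1],
)

```text
clock: 13.22
eef_pos: [548.1, 53.6, 138.4]
tool_rot: [3.137, -0.001, 1.719]
force: [-2.2, -0.3, 8.0]
width: 18.2
gripper_force: 60.4
```

```bash
python3 plan.py 546.2 53.9 138 98.5
```

```text
t 13.22 pos [548.066  53.588 138.395] rpy [179.744  -0.029  98.512] F [-2.208 -0.314  8.048] w 18.177698555133777 60.387452244758606
q [-0.414  0.646  0.411  1.899 -0.398  0.672  0.387]
rot [ 0.256 -0.029  0.012] shift m [ 0.001 -0.002  0.   ] /after rot [ 0.001 -0.002  0.   ]
```

>>> carry_out(
  deltas=[0.2, 0, 0, 0, -0.0008, 0, 1, 0, 0, 0, 0, -0.0008, 0, 1, 0, 0, 0, 0, 0, 0, 1, 0, 0, 0, 0, 0, 0, 1],
)

```text
clock: 13.72
eef_pos: [547.8, 53.5, 138.5]
tool_rot: [3.138, -0.0, 1.72]
force: [0.4, -0.1, 6.2]
width: 18.4
gripper_force: 59.6
```

```bash
python3 plan.py 546.2 53.9 138 98.5
```

```text
t 13.72 pos [547.847  53.539 138.482] rpy [179.785  -0.001  98.521] F [ 0.415 -0.114  6.168] w 18.358862846325227 59.60994243621826
q [-0.415  0.646  0.412  1.899 -0.398  0.673  0.386]
rot [ 0.215 -0.001  0.021] shift m [ 0.001 -0.002  0.   ] /after rot [ 0.001 -0.002  0.   ]
```

>>> carry_out(
  deltas=[0, 0, 0, 0, -0.001, 0, 1, 0, 0, 0, 0, 0, 0, 1],
)

```text
clock: 13.98
eef_pos: [547.5, 53.5, 138.5]
tool_rot: [3.137, 0.0, 1.72]
force: [2.6, 0.4, 6.4]
width: 18.2
gripper_force: 59.4
```

>>> carry_out(
  deltas=[0, 0, 0, 0, -0.001, 0, 1, 0, 0, 0, 0, 0, 0, 1],
)

```text
clock: 14.22
eef_pos: [546.5, 53.3, 138.5]
tool_rot: [3.137, 0.0, 1.72]
force: [2.6, 1.1, 6.7]
width: 18.1
gripper_force: 59.4
```

>>> carry_out(
  deltas=[0, 0, 0, 0.0015, 0, 0, 1, 0, 0, 0, 0, 0, 0, 1],
)

```text
clock: 14.48
eef_pos: [546.4, 53.9, 138.5]
tool_rot: [3.136, 0.002, 1.719]
force: [2.6, -0.6, 5.8]
width: 17.9
gripper_force: 59.3
```

```bash
python3 - <<'E'
from geo import *
f=cv2.cvtColor(cv2.imread('pics/f.png'),cv2.COLOR_BGR2GRAY).astype(float)
# shank columns: light band between dark
for y in range(312,412,12):
    r=f[y-2:y+3,235:315].mean(0);g=np.gradient(r);k=np.argmax(g[10:40])+10;m=np.argmin(g[k+10:70])+k+10
    print(y,235+k,235+m,(470+k+m)/2,end=' | ')
print()
b=ctrl.get_image('side')[:,:,::-1];cv2.imwrite('pics/g_full.png',b)
print(ctrl.read_state()['eef_pos'])
# predicted axis with side bias
for X in ([545.7,54.5],):
  for z in (147,126,105): print((proj('side',[X[0]-1.1,X[1]-5,z])[0]-[245,130]+.5)*6-.5)
E
```

```text
312 254 269 261.5 | 324 260 288 274.0 | 336 260 290 275.0 | 348 261 290 275.5 | 360 260 290 275.0 | 372 263 290 276.5 | 384 267 297 282.0 | 396 248 301 274.5 | 408 249 281 265.0 | 
[546.42438165  53.87681967 138.45366565]
[269.14598879 308.61025801]
[270.61029491 358.40904315]
[272.04767    407.29194558]
```

>>> carry_out(
  deltas=[0, 0, 0, 0.001, 0, 0, 1, 0, 0, 0, 0, 0, 0, 1],
)

```text
clock: 14.78
eef_pos: [546.2, 54.3, 138.4]
tool_rot: [3.137, 0.002, 1.719]
force: [3.4, -1.9, 5.9]
width: 18.4
gripper_force: 59.3
```

>>> carry_out(
  deltas=[0, 0, 0, 0.001, 0, 0, 1, 0, 0, 0, 0, 0, 0, 1],
)

```text
clock: 15.02
eef_pos: [545.9, 54.9, 138.4]
tool_rot: [3.137, 0.003, 1.719]
force: [2.2, -2.1, 6.0]
width: 18.4
gripper_force: 59.3
```

>>> carry_out(
  deltas=[0, 0, 0, 0.001, 0, 0, 1, 0, 0, 0, 0, 0, 0, 1],
)

```text
clock: 15.28
eef_pos: [545.5, 55.6, 138.3]
tool_rot: [3.138, 0.003, 1.718]
force: [2.6, -3.2, 6.3]
width: 18.2
gripper_force: 59.4
```

>>> carry_out(
  deltas=[0, 0, 0, 0.001, 0, 0, 1, 0, 0, 0, 0, 0, 0, 1],
)

```text
clock: 15.52
eef_pos: [545.0, 56.6, 138.2]
tool_rot: [3.138, 0.003, 1.719]
force: [1.9, -3.7, 5.4]
width: 18.1
gripper_force: 59.5
```

>>> carry_out(
  deltas=[0, 0, 0, 0.001, 0, 0, 1, 0, 0, 0, 0, 0, 0, 1],
)

```text
clock: 15.78
eef_pos: [544.5, 57.6, 138.1]
tool_rot: [3.139, 0.003, 1.718]
force: [1.3, -3.9, 4.5]
width: 18.1
gripper_force: 59.4
```

```bash
python3 - <<'E'
from geo import *
s=ctrl.get_image('side')[:,:,::-1];t=ctrl.get_image('top')[:,:,::-1]
def z(i,x,y,w,h,s): return cv2.resize(i[y:y+h,x:x+w],None,fx=s,fy=s,interpolation=cv2.INTER_CUBIC)
cv2.imwrite('pics/h.png',np.hstack([z(s,262,160,50,72,8),z(t,250,200,48,72,8)]))
print(ctrl.read_state()['eef_pos'])
E
```

```text
[544.51980646  57.6472618  138.07139659]
```

View pics/h.png

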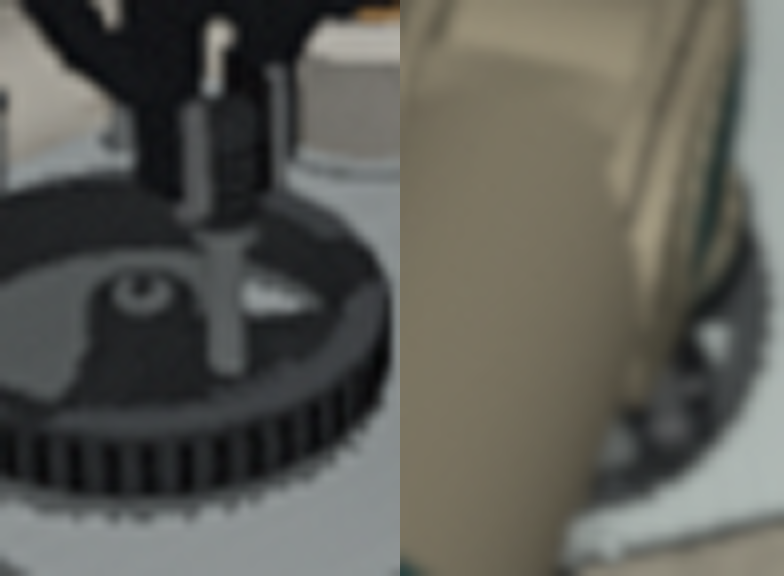

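```bash
python3 - <<'E'
from geo import *
h=cv2.cvtColor(cv2.imread('pics/h.png'),cv2.COLOR_BGR2GRAY).astype(float)
for y in range(250,380,12):
    r=h[y-2:y+3,190:265].mean(0);g=np.gradient(r);k=np.argmax(g[:35]);m=np.argmin(g[k+10:])+k+10
    print(y,190+k,190+m,(380+k+m)/2,end=' | ')
print([round(v) for v in h[300:400:6,218:234].mean(1)])
u=px((226,371),(262,160),8)[0];print('tip',u,atz('side',u,85)-[-1.1,-5,0])
p=proj('side',[546.3-1.1,53.8-5,85])[0];print('hole',p,(p-[262,160]+.5)*8-.5)
p=proj('side',[544.5-1.1,57.6-5,85])[0];print('tcp->tip',p,(p-[262,160]+.5)*8-.5)
# where hole seen in original e-time side image: save enlarged from side picture? use hub check
u=px((140,292),(262,160),8)[0];print('hub',u,proj('side',[540.4,92.5,85]))
E
```

```text
250 204 244 224.0 | 262 209 243 226.0 | 274 213 263 238.0 | 286 194 259 226.5 | 298 195 230 212.5 | 310 203 232 217.5 | 322 206 244 225.0 | 334 208 243 225.5 | 346 209 244 226.5 | 358 211 244 227.5 | 370 211 244 227.5 | [87, 88, 89, 90, 91, 92, 92, 92, 92, 93, 96, 89, 71, 44, 39, 49, 57]
tip [289.8125 205.9375] [543.4793936  51.8930443  85.       ]
hole [290.53848952 205.16419256] [231.80791617 364.8135405 ]
tcp->tip [289.00868712 204.55961056] [219.56949699 359.9768845 ]
hub [279.0625 196.0625] [[279.52870104 196.38740511]]
```

Side tip centre at about (227,360) against predicted hole (232,365): nearly over it. I feel back toward +x, then −y.

>>> carry_out(
  deltas=[0, 0, 0, 0, 0.001, 0, 1, 0, 0, 0, 0, 0.0005, 0.0005, 1, 0, 0, 0, 0, 0, 0, 1],
)

```text
clock: 16.25
eef_pos: [545.4, 58.8, 137.0]
tool_rot: [3.14, 0.001, 1.719]
force: [1.9, -1.0, -0.3]
width: 18.1
gripper_force: 59.0
```

>>> carry_out(
  deltas=[0, 0, 0, 0, 0.001, 0, 1, 0, 0, 0, 0, 0.0005, 0, 1, 0, 0, 0, 0, 0, 0, 1],
)

```text
clock: 16.62
eef_pos: [545.9, 59.6, 136.5]
tool_rot: [-3.141, 0.001, 1.719]
force: [1.2, -2.5, -1.1]
width: 18.1
gripper_force: 59.0
```

>>> carry_out(
  deltas=[0, 0, 0, -0.001, 0, 0, 1, 0, 0, 0, -0.0005, 0, 0, 1, 0, 0, 0, 0, 0, 0, 1],
)

```text
clock: 17.0
eef_pos: [546.0, 58.9, 136.6]
tool_rot: [-3.141, -0.001, 1.72]
force: [1.6, -0.2, -1.6]
width: 18.2
gripper_force: 59.0
```

>>> carry_out(
  deltas=[0, 0, 0, 0, 0, 0.001, 1, 0, 0, 0, 0, 0, 0.001, 1, 0, 0, 0, 0, 0, 0.001, 1, 0, 0, 0, 0, 0, 0, 1],
)

```text
clock: 17.5
eef_pos: [546.1, 58.6, 133.6]
tool_rot: [-3.141, -0.0, 1.72]
force: [-0.2, -0.3, -1.8]
width: 18.3
gripper_force: 59.0
```

```bash
python3 plan.py 546 58 137 98.5|head -1
```

```text
t 17.5 pos [546.138  58.625 133.614] rpy [-179.969   -0.015   98.525] F [-0.235 -0.298 -1.77 ] w 18.278427838368106 59.00655269622803
```

>>> carry_out(
  deltas=[0, 0, 0, 0, 0, 0.003, 1, 0, 0, 0, 0, 0, 0.003, 1, 0, 0, 0, 0, 0, 0.003, 1, 0, 0, 0, 0, 0, 0, 1],
)

```text
clock: 18.0
eef_pos: [546.1, 58.4, 124.4]
tool_rot: [-3.141, -0.0, 1.719]
force: [-0.4, 0.2, -2.2]
width: 18.3
gripper_force: 59.0
```

>>> carry_out(
  deltas=[0, 0, 0, 0, 0, 0.003, 1, 0, 0, 0, 0, 0, 0.003, 1, 0, 0, 0, 0, 0, 0.003, 1, 0, 0, 0, 0, 0, 0, 1],
)

```text
clock: 18.5
eef_pos: [546.2, 58.4, 115.5]
tool_rot: [-3.141, -0.0, 1.719]
force: [-0.0, 0.1, -1.2]
width: 18.5
gripper_force: 59.0
```

>>> carry_out(
  deltas=[0, 0, 0, 0, 0, 0.002, 1, 0, 0, 0, 0, 0, 0.002, 1, 0, 0, 0, 0, 0, 0.002, 1, 0, 0, 0, 0, 0, 0.001, 1, 0, 0, 0, 0, 0, 0.001, 1, 0, 0, 0, 0, 0, 0, 1],
)

```text
clock: 19.25
eef_pos: [546.5, 58.4, 108.4]
tool_rot: [3.141, -0.0, 1.719]
force: [-1.4, 0.9, 4.7]
width: 18.3
gripper_force: 60.0
```

>>> carry_out(
  deltas=[0, 0, 0, 0, 0.0008, 0, 1, 0, 0, 0, 0, 0.0008, 0, 1, 0, 0, 0, 0, 0.0008, 0, 1, 0, 0, 0, 0, 0.0008, 0, 1, 0, 0, 0, 0, 0, 0, 1],
)

```text
clock: 19.88
eef_pos: [547.3, 58.5, 108.3]
tool_rot: [-3.137, -0.001, 1.719]
force: [-5.3, -1.2, 9.2]
width: 18.2
gripper_force: 60.9
```

>>> carry_out(
  deltas=[0, 0, 0, 0, 0.0007, 0, 1, 0, 0, 0, 0, 0.0007, 0, 1, 0, 0, 0, 0, 0, 0, 1],
)

```text
clock: 20.25
eef_pos: [547.5, 58.5, 108.2]
tool_rot: [-3.135, -0.001, 1.719]
force: [-6.9, -1.2, 11.4]
width: 18.7
gripper_force: 61.4
```

>>> carry_out(
  deltas=[0, 0, 0, 0.0001, 0.0007, 0, 1, 0, 0, 0, 0.0001, 0.0007, 0, 1, 0, 0, 0, 0, 0, 0, 1],
)

```text
clock: 20.62
eef_pos: [547.9, 58.6, 108.1]
tool_rot: [-3.133, -0.001, 1.719]
force: [-9.0, -3.2, 13.5]
width: 18.4
gripper_force: 62.0
```

>>> carry_out(
  deltas=[0, 0, 0, 0, 0, -0.001, 1, 0, 0, 0, 0, 0, 0, 1],
)

```text
clock: 20.88
eef_pos: [549.2, 58.9, 108.4]
tool_rot: [-3.136, -0.001, 1.719]
force: [-4.7, -0.8, 1.9]
width: 18.4
gripper_force: 60.0
```

>>> carry_out(
  deltas=[0, 0, 0, 0.0001, 0.0007, -0.0005, 1, 0, 0, 0, 0.0001, 0.0007, 0, 1, 0, 0, 0, 0, 0, 0, 1],
)

```text
clock: 21.25
eef_pos: [553.5, 59.9, 109.0]
tool_rot: [-3.141, 0.0, 1.72]
force: [-2.5, -2.4, -3.1]
width: 18.2
gripper_force: 59.3
```

>>> carry_out(
  deltas=[0, 0, 0, 0, 0, 0.0008, 1, 0, 0, 0, 0, 0, 0, 1],
)

```text
clock: 21.5
eef_pos: [554.0, 59.9, 108.7]
tool_rot: [3.141, 0.0, 1.719]
force: [-4.3, -1.6, 0.8]
width: 18.0
gripper_force: 59.7
```

>>> carry_out(
  deltas=[0, 0, 0, 0.0001, 0.0006, 0, 1, 0, 0, 0, 0, 0, 0, 1],
)

```text
clock: 21.75
eef_pos: [554.2, 60.0, 108.7]
tool_rot: [-3.142, -0.0, 1.719]
force: [-3.9, -1.7, 2.5]
width: 18.4
gripper_force: 59.7
```

>>> carry_out(
  deltas=[0, 0, 0, 0.0001, 0.0006, 0, 1, 0, 0, 0, 0, 0, 0, 1],
)

```text
clock: 22.0
eef_pos: [554.7, 60.2, 108.7]
tool_rot: [-3.141, -0.0, 1.719]
force: [-5.1, -1.4, 2.8]
width: 18.2
gripper_force: 59.8
```

>>> carry_out(
  deltas=[0, 0, 0, 0.0001, 0.0006, 0, 1, 0, 0, 0, 0.0001, 0.0006, 0, 1, 0, 0, 0, 0, 0, 0, 1],
)

```text
clock: 22.38
eef_pos: [555.6, 60.6, 108.6]
tool_rot: [-3.141, -0.0, 1.719]
force: [-6.0, -1.1, 2.8]
width: 18.3
gripper_force: 59.9
```

>>> carry_out(
  deltas=[0, 0, 0, 0.0001, 0.0006, 0, 1, 0, 0, 0, 0.0001, 0.0006, 0, 1, 0, 0, 0, 0, 0, 0, 1],
)

```text
clock: 22.75
eef_pos: [556.3, 60.9, 108.6]
tool_rot: [-3.14, -0.0, 1.719]
force: [-5.1, -1.6, 5.0]
width: 18.4
gripper_force: 60.1
```

>>> carry_out(
  deltas=[0, 0, 0, 0.0001, 0.0006, 0, 1, 0, 0, 0, 0.0001, 0.0006, 0, 1, 0, 0, 0, 0, 0, 0, 1],
)

```text
clock: 23.12
eef_pos: [557.2, 61.2, 108.6]
tool_rot: [-3.139, -0.0, 1.719]
force: [-6.9, -2.4, 5.2]
width: 18.5
gripper_force: 60.3
```

>>> carry_out(
  deltas=[0, 0, 0, 0.0002, 0.0006, -0.0001, 1, 0, 0, 0, 0.0002, 0.0006, 0, 1, 0, 0, 0, 0, 0, 0, 1],
)

```text
clock: 23.5
eef_pos: [558.4, 61.8, 108.6]
tool_rot: [-3.14, -0.0, 1.719]
force: [-6.1, -2.7, 4.5]
width: 18.5
gripper_force: 60.3
```

>>> carry_out(
  deltas=[0, 0, 0, 0.0002, 0.0006, -0.0001, 1, 0, 0, 0, 0.0002, 0.0006, 0, 1, 0, 0, 0, 0, 0, 0, 1],
)

```text
clock: 23.88
eef_pos: [559.7, 62.3, 108.6]
tool_rot: [-3.14, -0.0, 1.719]
force: [-5.9, -1.8, 3.1]
width: 18.3
gripper_force: 60.2
```

```bash
python3 - <<'E'
from geo import *
s=ctrl.get_image('side')[:,:,::-1]
def z(i,x,y,w,h,s): return cv2.resize(i[y:y+h,x:x+w],None,fx=s,fy=s,interpolation=cv2.INTER_CUBIC)
cv2.imwrite('pics/i.png',z(s,240,165,90,65,8.5))
E
```

>>> carry_out(
  deltas=[0, 0, 0, -0.0004, -0.0015, 0, 1, 0, 0, 0, -0.0004, -0.0015, 0, 1, 0, 0, 0, -0.0003, -0.0015, 0, 1, 0, 0, 0, 0, -0.001, 0, 1, 0, 0, 0, 0, 0, 0, 1],
)

```text
clock: 24.55
eef_pos: [557.1, 61.1, 109.1]
tool_rot: [3.138, 0.0, 1.72]
force: [4.8, 1.3, -1.8]
width: 17.9
gripper_force: 58.5
```

>>> carry_out(
  deltas=[0, 0, 0, -0.0002, -0.0008, 0, 1, 0, 0, 0, -0.0002, -0.0008, 0, 1, 0, 0, 0, 0, 0, 0, 1],
)

```text
clock: 24.92
eef_pos: [554.0, 59.9, 109.0]
tool_rot: [3.141, 0.0, 1.719]
force: [4.4, 0.3, 0.2]
width: 18.3
gripper_force: 58.7
```

>>> carry_out(
  deltas=[0, 0, 0, -0.0002, -0.0008, 0, 1, 0, 0, 0, -0.0002, -0.0008, 0, 1, 0, 0, 0, 0, 0, 0, 1],
)

```text
clock: 25.3
eef_pos: [552.0, 59.3, 108.7]
tool_rot: [-3.141, 0.0, 1.719]
force: [2.7, -0.5, 0.7]
width: 18.1
gripper_force: 58.7
```

>>> carry_out(
  deltas=[0, 0, 0, -0.0001, -0.0008, 0, 1, 0, 0, 0, -0.0001, -0.0008, 0.0003, 1, 0, 0, 0, 0, 0, 0, 1],
)

```text
clock: 25.68
eef_pos: [550.5, 58.8, 108.4]
tool_rot: [-3.141, 0.0, 1.719]
force: [3.8, 0.4, 0.3]
width: 18.7
gripper_force: 58.9
```

>>> carry_out(
  deltas=[0, 0, 0, -0.0001, -0.0008, 0, 1, 0, 0, 0, -0.0001, -0.0008, 0, 1, 0, 0, 0, 0, 0, 0, 1],
)

```text
clock: 26.05
eef_pos: [548.9, 58.6, 108.3]
tool_rot: [-3.141, -0.0, 1.72]
force: [3.5, 1.0, 0.3]
width: 18.2
gripper_force: 58.8
```

>>> carry_out(
  deltas=[0, 0, 0, 0, 0.001, 0.0005, 1, 0, 0, 0, 0, 0.001, 0, 1, 0, 0, 0, 0, 0.001, 0, 1, 0, 0, 0, 0, 0.001, 0, 1, 0, 0, 0, 0, 0, 0, 1],
)

```text
clock: 26.68
eef_pos: [550.8, 59.0, 107.2]
tool_rot: [-3.137, -0.001, 1.719]
force: [-4.1, 0.0, -1.0]
width: 17.9
gripper_force: 59.2
```

>>> carry_out(
  deltas=[0, 0, 0, 0, 0.0005, 0, 1, 0, 0, 0, 0, 0.0005, 0, 1, 0, 0, 0, 0, 0.0005, 0, 1, 0, 0, 0, 0, 0, 0, 1],
)

```text
clock: 27.18
eef_pos: [551.9, 59.2, 107.3]
tool_rot: [-3.136, -0.001, 1.72]
force: [-6.8, -0.5, -0.8]
width: 18.5
gripper_force: 59.8
```

>>> carry_out(
  deltas=[0, 0, 0, 0.0001, 0.0005, 0, 1, 0, 0, 0, 0, 0.0005, 0, 1, 0, 0, 0, 0, 0, 0, 1],
)

```text
clock: 27.55
eef_pos: [552.2, 59.2, 107.2]
tool_rot: [-3.135, -0.001, 1.719]
force: [-7.4, -1.8, 0.2]
width: 18.1
gripper_force: 60.2
```

>>> carry_out(
  deltas=[0, 0, 0, 0, -0.001, 0, 1, 0, 0, 0, 0, -0.0008, 0.0005, 1, 0, 0, 0, 0, 0, 0.0005, 1, 0, 0, 0, 0, 0, 0, 1],
)

```text
clock: 28.05
eef_pos: [552.1, 59.0, 106.7]
tool_rot: [-3.138, -0.0, 1.719]
force: [-5.9, -1.8, 1.5]
width: 18.3
gripper_force: 60.1
```

>>> carry_out(
  deltas=[0, 0, 0, 0, -0.0005, 0.0005, 1, 0, 0, 0, 0, 0, 0.0005, 1, 0, 0, 0, 0, 0, 0, 1],
)

```text
clock: 28.42
eef_pos: [552.0, 58.9, 105.8]
tool_rot: [-3.139, -0.0, 1.719]
force: [-4.9, -1.9, 1.4]
width: 18.1
gripper_force: 60.1
```

Going in. Relax sideways further and press on in small steps.

>>> carry_out(
  deltas=[0, 0, 0, -0.0005, -0.001, 0.0007, 1, 0, 0, 0, 0, -0.0005, 0.0007, 1, 0, 0, 0, 0, 0, 0.0005, 1, 0, 0, 0, 0, 0, 0, 1],
)

```text
clock: 28.92
eef_pos: [551.8, 58.6, 103.9]
tool_rot: [-3.141, -0.0, 1.719]
force: [-3.6, -0.8, 1.8]
width: 18.2
gripper_force: 60.2
```

>>> carry_out(
  deltas=[0, 0, 0, -0.0003, -0.0005, 0.001, 1, 0, 0, 0, 0, 0, 0.001, 1, 0, 0, 0, 0, 0, 0, 1],
)

```text
clock: 29.3
eef_pos: [551.6, 58.3, 101.9]
tool_rot: [3.141, -0.0, 1.72]
force: [-3.6, 1.0, 0.0]
width: 18.3
gripper_force: 59.8
```

>>> carry_out(
  deltas=[0, 0, 0, 0.0003, -0.0008, 0.001, 1, 0, 0, 0, 0, -0.0005, 0.001, 1, 0, 0, 0, 0, 0, 0.001, 1, 0, 0, 0, 0, 0, 0, 1],
)

```text
clock: 29.8
eef_pos: [550.9, 58.2, 99.1]
tool_rot: [3.14, 0.0, 1.719]
force: [-1.2, 0.8, -0.8]
width: 18.1
gripper_force: 59.2
```

>>> carry_out(
  deltas=[0, 0, 0, 0, -0.0005, 0.001, 1, 0, 0, 0, 0, 0, 0.001, 1, 0, 0, 0, 0, 0, 0.001, 1, 0, 0, 0, 0, 0, 0, 1],
)

```text
clock: 30.3
eef_pos: [550.0, 58.3, 96.0]
tool_rot: [3.141, 0.0, 1.719]
force: [1.0, 0.8, -1.7]
width: 18.7
gripper_force: 59.0
```

>>> carry_out(
  deltas=[0, 0, 0, 0, 0, 0.001, 1, 0, 0, 0, 0, 0, 0.0005, 1, 0, 0, 0, 0, 0, 0, 1],
)

```text
clock: 30.68
eef_pos: [550.1, 58.2, 95.6]
tool_rot: [3.14, -0.0, 1.719]
force: [-1.7, 0.0, 8.0]
width: 18.0
gripper_force: 60.3
```

>>> carry_out(
  deltas=[0, 0, 0, 0, 0, -0.0005, 1, 0, 0, 0, 0, 0, 0, 0, 0, 0, 0, 0, 0, 0, 0, 0, 0, 0, 0, 0, 0, 0, 0, 0, 0, 0, 0, 0, 0, 0, 0, 0, 0, 0, -0.01, 0, 0, 0, 0, 0, 0, -0.03, 0, 0, 0, 0, 0, 0, -0.04, 0, 0, 0, 0, 0, 0, -0.05, 0, 0, 0, 0, 0, 0, -0.04, 0, 0, 0, 0, -0.03, -0.03, 0, 0, 0, 0, 0, -0.03, -0.03, 0, 0],
)

```text
clock: 32.17
eef_pos: [498.8, -10.7, 266.2]
tool_rot: [3.14, 0.0, 1.721]
force: [0.4, -0.5, 0.6]
width: 42.8
gripper_force: 0.0
```

>>> carry_out(
  deltas=[0, 0, 0, -0.05, 0, 0, 0, 0, 0, 0, -0.05, 0, 0, 0, 0, 0, 0, -0.05, 0, 0, 0, 0, 0, 0, -0.05, 0, 0, 0, 0, 0, 0, 0, 0, 0, 0],
)

```text
clock: 32.8
eef_pos: [527.9, -213.3, 265.9]
tool_rot: [3.141, 0.004, 1.712]
force: [-0.5, 1.0, 0.1]
width: 42.7
gripper_force: 0.0
```

```bash
python3 - <<'E'
from geo import *
s=ctrl.get_image('side')[:,:,::-1];t=ctrl.get_image('top')[:,:,::-1]
def z(i,x,y,w,h,s): return cv2.resize(i[y:y+h,x:x+w],None,fx=s,fy=s,interpolation=cv2.INTER_CUBIC)
cv2.imwrite('pics/j.png',np.hstack([z(s,240,155,55,75,7.5),z(t,248,200,50,75,7.5)]))
print(ctrl.read_state()['eef_pos'])
E
```

```text
[ 528.37542558 -207.85959944  265.20833292]
```

View pics/j.png

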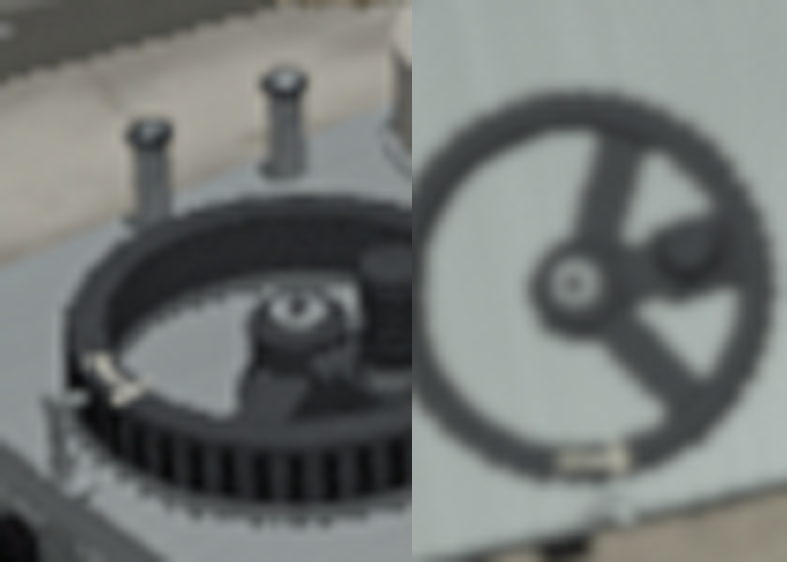

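The pin stands upright and seated through the boss (top (690,245), side (385,300)). The long line (622,458) is just past the pointer (612,500), so the arc faces it, and the gripper is clear.

```bash
python3 -c "
from cell import ctrl
print(ctrl.finish_job())"
```

```text
the job is handed in; nothing more can be done
None
```

The pulley is set to time and the timing pin is fully home through pulley and deck, upright and released; the job is handed in, but no verdict came back. I missed the deck hole on the first pass, so I turned the pulley back about 11 mm at the hole and found it on the second anticlockwise feel.

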